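# Clear the stacks off the storage box

## Task

I need to get into the grey storage box, so take apart the two small stacks standing on its lid, from the top down, and never carry a lower piece with something still on it. Set each piece down gently, upright and centred on its own place on the step: the brown shrimp cave on the green mat and the blue test case on the yellow mat, both lying lengthwise along the mat, the glass jar on the brown cork coaster and the black airstone on the red coaster. Tip nothing over, and leave the suction cup and the tweezer where they lie.

Things in the scene. Friction and masses are not known exactly. Their poses are not given: they have to be found in the camera images.
- cave: Brown ceramic shrimp cave, rigid block 96 (its x) x 60 (its y) x 45 mm high, flat top, tunnel along its length; 0.25 kg; grip across the 60 mm. It starts on the lid of the fixed grey storage box (170 x 300 mm, lid 90 mm above the step, which is z = 0), with the jar or the airstone on it; the case stands 150 mm beside it. The origin is the centre of its underside, z up.
- case: Blue plastic water-test case with a dark seam and a white catch at one end, a closed block 96 mm long (its x) by 60 mm wide (its y) by 45 mm high; 0.18 kg; grip across the 60 mm. It starts on the box lid (90 mm above the step) beside the cave, with the jar or the airstone, whichever is not on the cave, on it. The origin is the centre of its underside, z up.
- jar: Round glass specimen jar with a white screw lid, 52 mm in diameter and 55 mm high (the lid, also 52 mm wide, is the top 14 mm); about 0.12 kg, closed and rigid. At the start it stands on top of the cave or of the case. The origin is the centre of its underside, z up.
- airstone: Black airstone, an upright cylinder 34 mm in diameter and 30 mm high, with a nipple 7 mm thick and 10 mm tall on top (40 mm in all); about 0.05 kg, rigid. At the start it stands on top of the cave or of the case. The origin is the centre of its underside, z up.
- green_mat: Green rectangular mat, 120 mm long (its x) by 84 mm wide (its y), 4 mm thick: the place of the cave. Fixed flat on the step. Origin at the centre of its underside (step level); z up, x along its length.
- yellow_mat: Yellow rectangular mat, 120 mm long (its x) by 84 mm wide (its y), 4 mm thick: the place of the blue case. Fixed flat on the step. Origin at the centre of its underside (step level); z up, x along its length.
- cork_coaster: Round brown cork coaster, 80 mm in diameter, 4 mm thick: the place of the jar. Fixed flat on the step. Origin at the centre of its underside (step level); z up, its yaw means nothing.
- red_coaster: Round red coaster, 68 mm in diameter, 4 mm thick: the place of the airstone. Fixed flat on the step. Origin at the centre of its underside (step level); z up, its yaw means nothing.
- suction_cup: Small blue suction cup, 40 mm in diameter and 26 mm high, standing loose on the step on the far side of the box; to be left alone. The origin is the centre of its underside, z up.
- tweezer: Stainless steel planting tweezer, about 160 mm long (its x), 19 mm wide, 8 mm high, lying loose on the step on the far side of the box; to be left alone. Origin on its underside near mid-length.
There are look-alikes about, which are no part of the job. Of the things like the jar, leave any that is orange; of the rest the smaller one is meant.

How it is judged (in metres and radians):
At the end, for the whole second after the job is handed in: Cave centred on the green mat, case on the yellow mat, airstone on the red coaster, each within 15 mm, jar on the cork coaster within 14 mm; cave and case lengthwise along the mat within 0.25 rad (either way round); all flat on their places, upright within 0.1 rad, at rest (horizontal distance between cave and green_mat below 0.015 m and z of cave in the frame of green_mat between 0.001 and 0.008 m and angle between each of cave, case, jar, airstone's own z axis and vertical below 0.1 rad and linear speed of each of cave, case, jar, airstone below 0.02 m/s and angular speed of each of cave, case, jar, airstone below 0.2 rad/s and angle between the x axis of cave and the x axis of green_mat, either way round below 0.25 rad and horizontal distance between case and yellow_mat below 0.015 m and z of case in the frame of yellow_mat between 0.001 and 0.008 m and angle between the x axis of case and the x axis of yellow_mat, either way round below 0.25 rad and horizontal distance between jar and cork_coaster below 0.014 m and z of jar in the frame of cork_coaster between 0.001 and 0.008 m and horizontal distance between airstone and red_coaster below 0.015 m and z of airstone in the frame of red_coaster between 0.001 and 0.008 m); the robot touches nothing.
It fails at once if a piece is dropped or rammed onto its place (over 60 N) (contact force between cave and green_mat above 60 N or contact force between case and yellow_mat above 60 N or contact force between jar and cork_coaster above 60 N or contact force between airstone and red_coaster above 60 N).
It fails at once if the cave or the case is carried off with something still on top of it ((distance of cave from where it was at the start of the episode above 0.04 m and horizontal distance between jar and cave below 0.05 m and z of jar in the frame of cave between 0.04 and 0.05 m) or (distance of cave from where it was at the start of the episode above 0.04 m and horizontal distance between airstone and cave below 0.05 m and z of airstone in the frame of cave between 0.04 and 0.05 m) or (distance of case from where it was at the start of the episode above 0.04 m and horizontal distance between jar and case below 0.05 m and z of jar in the frame of case between 0.04 and 0.05 m) or (distance of case from where it was at the start of the episode above 0.04 m and horizontal distance between airstone and case below 0.05 m and z of airstone in the frame of case between 0.04 and 0.05 m)).
It fails at once if a piece is tipped over (beyond 0.6 rad) (angle between any of jar, airstone, cave, case's own z axis and vertical above 0.6 rad).
It fails at once if the suction cup or the tweezer is moved by more than 20 mm (distance of any of suction_cup, tweezer from where it was at the start of the episode above 0.02 m).
It also fails if it takes over 120 s, if anything falls off the work surface, if the arm or the gripper's body presses on something with over 40 N, if the wrist force passes 120 N, or if a joint passes its speed limit or range.

## Robot

A 7-joint arm with a two-finger parallel gripper is mounted at the origin on the work surface. World frame = base frame: x ahead of the robot, y to its left, z up, the work surface at z = 0. Lengths are in m, angles in degrees, forces in N, time in s.
With the tool pointing down it reaches from about 0.425 to 0.875 m from the base axis. Payload 4.7 kg.
Tool frame: the origin (TCP) lies midway between the tips of the shut fingers; the grasp point (between the pads) lies 19 mm behind it; z points along the fingers, y is the line along which they close (so a half turn about z gives the same grasp; the last joint's range is limited). The gripper opens to 87 mm and grips with 3 to 60 N. Pads are 19 mm wide; open, the fingers measure 117 mm over their backs; the gripper's body (75 mm by 190 mm) begins 51 mm behind the grasp point.
Start: joints at [-66.285, 18.392, -4.016, 83.108, 1.295, 78.541, -3.26], TCP at [0.253, 0.599, 0.223] pointing down, gripper open.
Joint ranges: [-163.93, 163.93], [-17.29, 119.83], [-79.2, 71.16], [3.27, 140.29], [-89.18, 269.18], [5.43, 117.66], [-154.24, 154.24]. Speed limits (degrees/s): [147.25, 147.25, 180, 180, 180, 180, 180].

## Interface

Orientations are given as [roll, pitch, yaw] about the fixed x, y, z axes, in that order (R = Rz(yaw) Ry(pitch) Rx(roll)).
In Python, from cell import env gives the robot as it stands.
- The arm moves only by the tool step_arm, never from a script. Its argument "moves" is a list of rows, each an object with "dp": the shift along the tool's x, y, z in mm, a list of three; "dr": the turn, a rotation vector about the tool's x, y, z in rad, a list of three; "fingers": the closure, from 0 (fully open) to 1 (shut). In form: [{"dp": [dx, dy, dz], "dr": [ax, ay, az], "fingers": fingers}, ...]. A call has exactly 5 rows; each row shifts and turns the commanded pose from where the row before left it, along the tool's axes as they then stand; what a row does not reach is not made up. A row lasts 1/8 s, in which the tool goes at most 62.5 mm and 10.7 degrees, less where a joint would pass 70% of its speed; a pose out of reach is approached as far as the arm can. A call with a gripper value outside its range is refused whole. The fingers move at their own pace and stop on an object; "squeeze" is the grip in N (left out, the last holds). Time passes only in rows, so rows that do not move let the fingers close, or fill a call up. It gives the time, the measured TCP pose, the force, the opening and the grip force at its end, in the units of the state.
- env.get_obs(): the state, without advancing time (a new reading comes with each control period).
- env.read_camera(name): name is "side" or "top"; returns the picture (384x512x3 uint8, red, green, blue); there is no depth.
- env.camera_model(name): a dict with "fx", "fy", "cx", "cy" (pixels), "R" (3x3) and "t" (3): a world point X has camera coordinates R X + t. Camera axes: x right, y down, z forward; pixel columns grow to the right and rows downward; lengths in m; the calibration is good to about 2 mm. A picture is of the moment at which its call begins. camera_model takes no time and is no camera call.
- env.sign_off(): hands the job in; it is judged then, once.
The state is a dict: "time_s": time; "qpos": joint angles; "joint_velocities": joint speeds; "effort": joint torques, N m; "tool_pos": TCP position; "tool_rot": TCP orientation; "force": force on the tool from outside, world axes, zero at the start; "wrist_torque": the same for the moment, N m; "grip_width": finger opening in m; "grasp_force": force on a finger pad.
Only numpy, scipy, OpenCV 4.12 (cv2) and the standard library are available. Lean on these libraries where they do the work, as an engineer would, in place of code of your own. Each camera call takes 0.05 s, during which the arm holds its last target. There are 200 camera calls.

## Working session

There is one attempt and no reset: what is moved stays moved. The work goes in short steps, Python scripts to look and compute and a tool call to move; the robot and the scene stay as the last step left them, time stands still between calls to the robot, and variables do not carry over. Pictures are saved under pics/ and viewed, at most 14 in all, crops included, and the job is handed in when it is done.

Besides the shell and the picture viewer there is one more tool, called after "Emit:" as a command line: name --argument value ..., lists and objects as JSON in quotes. step_arm: Moves the arm, as the interface text tells. Its arguments: {"type":"object","properties":{"moves":{"type":"array","items":{"type":"object","properties":{"dp":{"type":"array","items":{"type":"number"}},"dr":{"type":"array","items":{"type":"number"}},"fingers":{"type":"number"}}}},"squeeze":{"type":"number"}},"required":["moves"]}

```bash
ls; mkdir -p pics; python3 - <<'E'
from cell import env
import cv2,numpy as np
for n in("top","side"):
    im=env.read_camera(n); cv2.imwrite(f"pics/{n}0.png",im[:,:,::-1]); np.save(f"pics/{n}0.npy",im)
    m=env.camera_model(n); R=np.array(m["R"]);print(n,m["fx"],m["cx"],m["cy"],(-R.T@np.array(m["t"])).round(3),R.round(2).tolist())
print(env.get_obs())
E
```

```text
pics
top 454.56840994476244 257.3236423436265 190.43448867595404 [ 0.468 -0.003  1.201] [[-0.03, -1.0, -0.02], [-1.0, 0.03, -0.09], [0.09, 0.01, -1.0]]
side 428.21568319763054 252.9123890918376 186.02689680823065 [ 0.114 -0.832  0.818] [[0.85, -0.52, -0.02], [-0.33, -0.51, -0.8], [0.41, 0.68, -0.6]]
{'time_s': 0.1, 'qpos': array([-66.28280808,  18.43373148,  -4.01682263,  83.16811067,
         1.29443514,  78.54162152,  -3.26006804]), 'joint_velocities': array([ 0.0298417 , -0.12647239,  0.09147084, -0.21864491, -0.08733904,
       -0.01333287,  0.00598649]), 'effort': array([ 1.90141253e-05, -4.92571664e+01, -4.05505691e-01, -3.13400888e+01,
       -6.40696893e-02,  3.95787566e-02,  7.57297380e-05]), 'tool_pos': array([0.25286226, 0.59825438, 0.22158158]), 'tool_rot': array([-1.79901744e+02,  4.57001269e-03,  1.57093455e+02]), 'force': array([ 0.38833818, -0.55431054,  0.25375893]), 'wrist_torque': array([ 0.06196739, -0.02587638,  0.00749082]), 'grasp_force': 0.0, 'grip_width': 0.08715847156847327}
```

View pics/top0.png

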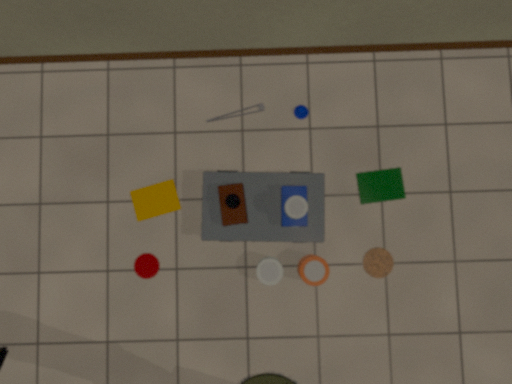

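View pics/side0.png

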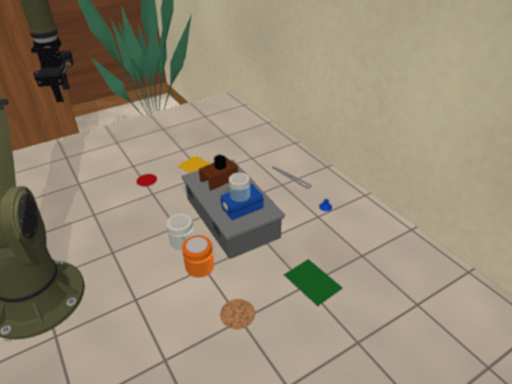

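The top view shows the airstone (233,201) on the cave (233,204), and the jar (296,207) on the case (294,206). It also shows the yellow mat (156,200), red coaster (147,266), green mat (381,186) and cork coaster (378,262). The look-alikes are a white jar (270,271) and an orange jar (314,270). The side view agrees.

```bash
cat >h.py <<'E'
import cv2,numpy as np
from cell import env
def ray(n,uv,z):
    m=env.camera_model(n);R=np.array(m["R"]);c=-R.T@np.array(m["t"])
    uv=np.atleast_2d(uv).astype(float)
    d=np.c_[(uv[:,0]-m["cx"])/m["fx"],(uv[:,1]-m["cy"])/m["fy"],np.ones(len(uv))]@R
    return (c+d*((z-c[2])/d[:,2])[:,None])[:,:2]
def proj(n,X):
    m=env.camera_model(n);p=np.array(m["R"])@np.array(X)+np.array(m["t"])
    return np.array([m["fx"]*p[0]/p[2]+m["cx"],m["fy"]*p[1]/p[2]+m["cy"]])
def seg(im,lo,hi,near,win=45):
    "largest HSV blob within win px of near -> convex hull pixels"
    k=4;big=cv2.resize(im,None,fx=k,fy=k,interpolation=cv2.INTER_CUBIC)
    h=cv2.cvtColor(big,cv2.COLOR_RGB2HSV)
    m=cv2.inRange(h,lo,hi) if lo[0]<=hi[0] else cv2.inRange(h,(0,)+lo[1:],hi)|cv2.inRange(h,lo,(179,)+hi[1:])
    w=np.zeros_like(m);x,y=[int(v*k) for v in near];w[max(0,y-win*k):y+win*k,max(0,x-win*k):x+win*k]=255
    cs,_=cv2.findContours(m&w,cv2.RETR_EXTERNAL,cv2.CHAIN_APPROX_NONE)
    c=max(cs,key=cv2.contourArea)
    return (cv2.convexHull(c)[:,0,:]+.5)/k-.5
def rect(n,hull,z):
    P=ray(n,hull,z);(c,s,a)=cv2.minAreaRect((P*1000).astype(np.float32))
    if s[0]<s[1]: a+=90; s=s[::-1]
    return np.round(c,1),np.round(s,1),round((a+90)%180-90,1)
def disc(n,hull,z):
    P=(ray(n,hull,z)*1000).astype(np.float32);(c,s,a)=cv2.fitEllipse(P);return np.round(c,1),np.round(s,1)
E
python3 - <<'E'
from h import *
im=np.load("pics/top0.npy");h=cv2.cvtColor(im,cv2.COLOR_RGB2HSV)
for p in [(156,200),(147,266),(381,186),(378,262),(233,201),(240,215),(233,190),(290,192),(287,220),(296,207),(270,271),(314,270),(260,210)]: print(p,h[p[1],p[0]])
E
```

```text
(156, 200) [ 23 255 134]
(147, 266) [  2 253 110]
(381, 186) [ 66 198  63]
(378, 262) [ 16 123 112]
(233, 201) [ 96 134  19]
(240, 215) [ 11 213  67]
(233, 190) [ 12 191  68]
(290, 192) [111 154  96]
(287, 220) [112 151  98]
(296, 207) [ 19  24 116]
(270, 271) [ 20  25 121]
(314, 270) [ 19  30 119]
(260, 210) [45 14 74]
```

```bash
python3 - <<'E'
from h import *
im=np.load("pics/top0.npy")
def s(*a,**k): return seg(im,*a,**k)
print("yel",rect("top",s((18,150,70),(30,255,255),(156,200)),.004))
print("grn",rect("top",s((50,110,30),(80,255,255),(381,186)),.004))
print("red",disc("top",s((170,150,50),(8,255,255),(147,266)),.004))
print("cork",disc("top",s((8,70,60),(22,255,255),(378,262),win=28),.004))
print("cave",rect("top",s((2,130,25),(18,255,255),(233,204),win=35),.135))
print("case",rect("top",s((104,80,40),(120,255,255),(294,206),win=35),.135))
print("jar",disc("top",s((10,5,90),(32,60,255),(296,207),win=20),.19))
print("airs",disc("top",s((0,0,0),(179,255,38),(233,201),win=14),.165))
print("whitelook",disc("top",s((10,5,100),(32,60,255),(270,271),win=18),.07))
b=s((0,0,40),(179,80,90),(263,206),win=70);print("box",rect("top",b,.09))
E
```

```text
yel (array([562. , 284.5]), array([121.2,  84.4]), -75.6)
grn (array([ 582.8, -311.8]), array([116.2,  81.1]), -83.7)
red (array([390.5, 308.7]), array([63.8, 65. ]))
cork (array([ 382.6, -294.6]), array([81.9, 82.7]))
cave (array([536.9,  71. ]), array([94.1, 58. ]), 6.3)
case (array([528.4, -73.2]), array([95.7, 60.7]), -1.7)
jar (array([522.6, -75. ]), array([48.4, 52.4]))
airs (array([542.2,  69. ]), array([32.8, 35.1]))Traceback (most recent call last):
  File "<stdin>", line 12, in <module>
  File "h.py", line 25, in disc
    P=(ray(n,hull,z)*1000).astype(np.float32);(c,s,a)=cv2.fitEllipse(P);return np.round(c,1),np.round(s,1)
                                                      ~~~~~~~~~~~~~~^^^
cv2.error: OpenCV(4.12.0) /io/opencv/modules/imgproc/src/shapedescr.cpp:361: error: (-201:Incorrect size of input array) There should be at least 5 points to fit the ellipse in function 'fitEllipseNoDirect'
```

```bash
cat >>h.py <<'E'
from scipy.spatial.transform import Rotation as Ro
def plan(x,y,z,yaw=None,n=5):
    "per-row dp (mm, tool axes at each row) and dr for n equal rows to world mm target"
    o=env.get_obs();p=o["tool_pos"]*1000;R0=Ro.from_euler("xyz",o["tool_rot"],degrees=True)
    R1=R0 if yaw is None else Ro.from_euler("xyz",[180,0,yaw],degrees=True)
    rv=(R0.inv()*R1).as_rotvec();d=(np.array([x,y,z])-p)/n
    print("t",round(o["time_s"],2),"pos",p.round(1),"rot",o["tool_rot"].round(1),"F",o["force"].round(1),"grip",round(o["grip_width"]*1000,1),round(o["grasp_force"],1),"dist",round(np.linalg.norm(d),1))
    for i in range(n): print((R0*Ro.from_rotvec(rv*i/n)).inv().apply(d).round(1).tolist(),(rv/n).round(3).tolist())
E
python3 -c "
from h import *
plan(542,69,223,n=10)"
```

```text
t 0.1 pos [252.9 598.3 221.6] rot [-179.9    0.   157.1] F [ 0.4 -0.6  0.3] grip 87.2 0.0 dist 60.3
[-47.2, -37.5, -0.1] [0.0, 0.0, 0.0]
[-47.2, -37.5, -0.1] [0.0, 0.0, 0.0]
[-47.2, -37.5, -0.1] [0.0, 0.0, 0.0]
[-47.2, -37.5, -0.1] [0.0, 0.0, 0.0]
[-47.2, -37.5, -0.1] [0.0, 0.0, 0.0]
[-47.2, -37.5, -0.1] [0.0, 0.0, 0.0]
[-47.2, -37.5, -0.1] [0.0, 0.0, 0.0]
[-47.2, -37.5, -0.1] [0.0, 0.0, 0.0]
[-47.2, -37.5, -0.1] [0.0, 0.0, 0.0]
[-47.2, -37.5, -0.1] [0.0, 0.0, 0.0]
```

Emit:
step_arm --moves '[{"dp":[-30,-24,0]},{"dp":[-47,-37,0]},{"dp":[-47,-37,0]},{"dp":[-47,-37,0]},{"dp":[-47,-37,0]}]' --squeeze 15

```text
validation failed for argument at $.mo...
```

Emit:
step_arm --moves '[{"dp":[-47,-37,0]},{"dp":[-47,-37,0]},{"dp":[-47,-37,0]},{"dp":[-47,-37,0]},{"dp":[-30,-24,0]}]'

```text
validation failed for argument at $.mo...
```

```bash
python3 -c "
from h import *
plan(542,69,180,n=5)"
```

```text
t 0.1 pos [252.9 598.3 221.6] rot [-179.9    0.   157.1] F [ 0.4 -0.6  0.3] grip 87.2 0.0 dist 120.9
[-94.5, -75.0, 8.5] [0.0, 0.0, 0.0]
[-94.5, -75.0, 8.5] [0.0, 0.0, 0.0]
[-94.5, -75.0, 8.5] [0.0, 0.0, 0.0]
[-94.5, -75.0, 8.5] [0.0, 0.0, 0.0]
[-94.5, -75.0, 8.5] [0.0, 0.0, 0.0]
```

All keys are required.

Emit:
step_arm --moves '[{"dp":[-30,-24,0],"dr":[0,0,0],"fingers":0},{"dp":[-47,-37,0],"dr":[0,0,0],"fingers":0},{"dp":[-47,-37,0],"dr":[0,0,0],"fingers":0},{"dp":[-47,-37,0],"dr":[0,0,0],"fingers":0},{"dp":[-47,-37,0],"dr":[0,0,0],"fingers":0}]' --squeeze 15

```text
time_s: 0.72
tool_pos: [0.3875, 0.3534, 0.2223]
tool_rot: [-180.0, -0.0, 157.1]
force: [0.8, 0.9, 0.2]
grip_width: 0.087
grasp_force: 0.0
```

Emit:
step_arm --moves '[{"dp":[-47,-37,0],"dr":[0,0,0],"fingers":0},{"dp":[-47,-37,0],"dr":[0,0,0],"fingers":0},{"dp":[-47,-37,0],"dr":[0,0,0],"fingers":0},{"dp":[-47,-37,0],"dr":[0,0,0],"fingers":0},{"dp":[-30,-24,0],"dr":[0,0,0],"fingers":0}]'

```text
time_s: 1.35
tool_pos: [0.5216, 0.1087, 0.2224]
tool_rot: [-180.0, 0.0, 156.9]
force: [0.1, 0.5, 0.3]
grip_width: 0.0871
grasp_force: 0.0
```

```bash
python3 -c "
from h import *
plan(542,69,190,n=5)"
```

```text
t 1.35 pos [521.6 108.7 222.4] rot [-180.     0.   156.9] F [0.1 0.5 0.3] grip 87.1 0.0 dist 11.0
[-6.9, -5.7, 6.5] [0.0, 0.0, 0.0]
[-6.9, -5.7, 6.5] [0.0, 0.0, 0.0]
[-6.9, -5.7, 6.5] [0.0, 0.0, 0.0]
[-6.9, -5.7, 6.5] [0.0, 0.0, 0.0]
[-6.9, -5.7, 6.5] [0.0, 0.0, 0.0]
```

Emit:
step_arm --moves '[{"dp":[-12,-10,0],"dr":[0,0,0],"fingers":0},{"dp":[-12,-10,0],"dr":[0,0,0],"fingers":0},{"dp":[-10.5,-8.5,0],"dr":[0,0,0],"fingers":0},{"dp":[0,0,15],"dr":[0,0,0],"fingers":0},{"dp":[0,0,17],"dr":[0,0,0],"fingers":0}]'

```text
time_s: 1.98
tool_pos: [0.541, 0.0736, 0.1892]
tool_rot: [180.0, -0.0, 157.2]
force: [0.6, 0.6, 0.1]
grip_width: 0.0871
grasp_force: 0.0
```

```bash
python3 -c "
from h import *
plan(542,69,139.5,n=5)"
```

```text
t 1.98 pos [541.   73.6 189.2] rot [180.   -0.  157.2] F [0.6 0.6 0.1] grip 87.1 0.0 dist 10.0
[-0.6, -0.8, 9.9] [0.0, 0.0, 0.0]
[-0.6, -0.8, 9.9] [0.0, 0.0, 0.0]
[-0.6, -0.8, 9.9] [0.0, 0.0, 0.0]
[-0.6, -0.8, 9.9] [0.0, 0.0, 0.0]
[-0.6, -0.8, 9.9] [0.0, 0.0, 0.0]
```

Emit:
step_arm --moves '[{"dp":[-1,-1.5,12],"dr":[0,0,0],"fingers":0},{"dp":[-1,-1,12],"dr":[0,0,0],"fingers":0},{"dp":[0,0,12],"dr":[0,0,0],"fingers":0},{"dp":[0,0,8],"dr":[0,0,0],"fingers":0},{"dp":[0,0,0],"dr":[0,0,0],"fingers":0}]'

```text
time_s: 2.6
tool_pos: [0.5419, 0.0694, 0.1459]
tool_rot: [-180.0, -0.1, 157.1]
force: [-0.6, -1.6, -0.1]
grip_width: 0.0869
grasp_force: 0.0
```

```bash
python3 -c "
from h import *
plan(542,69,139.5,n=1)
im=env.read_camera('top');im2=env.read_camera('side')
plan(542,69,139.5,n=1)
c=np.hstack([cv2.resize(im[160:250,180:280],None,fx=4,fy=4),cv2.resize(im2[110:200,170:270],None,fx=4,fy=4)])
cv2.imwrite('pics/g1.png',np.clip(c[:,:,::-1]*1.6,0,255))"
```

```text
t 2.6 pos [541.9  69.4 145.9] rot [-1.800e+02 -1.000e-01  1.571e+02] F [-0.6 -1.6 -0.1] grip 86.9 0.0 dist 6.4
[-0.2, -0.3, 6.4] [0.0, 0.0, 0.0]
t 2.7 pos [542.6  69.5 146.9] rot [180.    0.  157.1] F [0.8 0.7 0.3] grip 86.8 0.0 dist 7.4
[0.3, -0.7, 7.4] [0.0, 0.0, 0.0][ WARN:0@2.520] global loadsave.cpp:1063 imwrite_ Unsupported depth image for selected encoder is fallbacked to CV_8U.
```

View pics/g1.png

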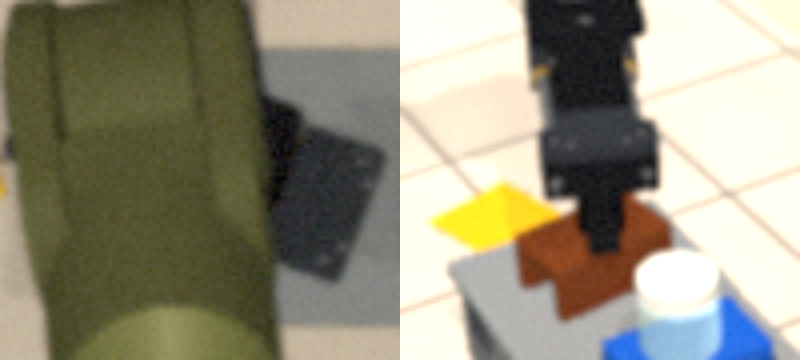

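The top crop shows only the arm, which hides the piece. The side crop, centred near (600,220), shows the finger beside the airstone above the cave's top, with the jar clear at lower right. Next I go down 6 mm and close.

Emit:
step_arm --moves '[{"dp":[0,0,3],"dr":[0,0,0],"fingers":0},{"dp":[0,0,3],"dr":[0,0,0],"fingers":0},{"dp":[0,0,0],"dr":[0,0,0],"fingers":0.4},{"dp":[0,0,0],"dr":[0,0,0],"fingers":1},{"dp":[0,0,0],"dr":[0,0,0],"fingers":1}]'

```text
time_s: 3.32
tool_pos: [0.5424, 0.0694, 0.1407]
tool_rot: [180.0, 0.0, 157.1]
force: [-0.4, 0.2, -0.8]
grip_width: 0.0649
grasp_force: 0.0
```

Emit:
step_arm --moves '[{"dp":[0,0,0],"dr":[0,0,0],"fingers":1},{"dp":[0,0,0],"dr":[0,0,0],"fingers":1},{"dp":[0,0,0],"dr":[0,0,0],"fingers":1},{"dp":[0,0,0],"dr":[0,0,0],"fingers":1},{"dp":[0,0,0],"dr":[0,0,0],"fingers":1}]'

```text
time_s: 3.95
tool_pos: [0.5423, 0.0694, 0.1406]
tool_rot: [180.0, 0.0, 157.1]
force: [0.2, 0.0, 0.5]
grip_width: 0.0336
grasp_force: 15.0
```

Emit:
step_arm --moves '[{"dp":[0,0,-15],"dr":[0,0,0],"fingers":1},{"dp":[0,0,-25],"dr":[0,0,0],"fingers":1},{"dp":[0,0,-25],"dr":[0,0,0],"fingers":1},{"dp":[0,0,-15],"dr":[0,0,0],"fingers":1},{"dp":[0,0,0],"dr":[0,0,0],"fingers":1}]'

```text
time_s: 4.58
tool_pos: [0.5431, 0.0696, 0.222]
tool_rot: [179.9, 0.1, 157.1]
force: [0.4, 0.2, -0.8]
grip_width: 0.0336
grasp_force: 15.0
```

```bash
python3 -c "
from h import *
plan(390.5,308.7,220,n=7)"
```

```text
t 4.58 pos [543.1  69.6 222. ] rot [1.799e+02 1.000e-01 1.571e+02] F [ 0.4  0.2 -0.8] grip 33.6 15.0 dist 40.5
[33.4, 23.0, 0.3] [0.0, 0.0, 0.0]
[33.4, 23.0, 0.3] [0.0, 0.0, 0.0]
[33.4, 23.0, 0.3] [0.0, 0.0, 0.0]
[33.4, 23.0, 0.3] [0.0, 0.0, 0.0]
[33.4, 23.0, 0.3] [0.0, 0.0, 0.0]
[33.4, 23.0, 0.3] [0.0, 0.0, 0.0]
[33.4, 23.0, 0.3] [0.0, 0.0, 0.0]
```

Total travel in tool axes is (234, 161).

Emit:
step_arm --moves '[{"dp":[16,11,0],"dr":[0,0,0],"fingers":1},{"dp":[32,22,0],"dr":[0,0,0],"fingers":1},{"dp":[38,26,0],"dr":[0,0,0],"fingers":1},{"dp":[38,26,0],"dr":[0,0,0],"fingers":1},{"dp":[38,26,0],"dr":[0,0,0],"fingers":1}]'

```text
time_s: 5.2
tool_pos: [0.4348, 0.2355, 0.2195]
tool_rot: [-179.9, -0.0, 157.1]
force: [-0.6, 0.8, -0.3]
grip_width: 0.0335
grasp_force: 15.0
```

Emit:
step_arm --moves '[{"dp":[38,26,0],"dr":[0,0,0],"fingers":1},{"dp":[22,15,0],"dr":[0,0,0],"fingers":1},{"dp":[12,9,0],"dr":[0,0,0],"fingers":1},{"dp":[0,0,30],"dr":[0,0,0],"fingers":1},{"dp":[0,0,40],"dr":[0,0,0],"fingers":1}]'

```text
time_s: 5.82
tool_pos: [0.3905, 0.3087, 0.1502]
tool_rot: [179.9, 0.1, 157.0]
force: [-0.4, 0.8, -0.7]
grip_width: 0.0335
grasp_force: 15.0
```

Emit:
step_arm --moves '[{"dp":[0,0,50],"dr":[0,0,0],"fingers":1},{"dp":[0,0,40],"dr":[0,0,0],"fingers":1},{"dp":[0,0,20],"dr":[0,0,0],"fingers":1},{"dp":[0,0,0],"dr":[0,0,0],"fingers":1},{"dp":[0,0,0],"dr":[0,0,0],"fingers":1}]'

```text
time_s: 6.45
tool_pos: [0.3903, 0.3088, 0.0413]
tool_rot: [179.9, 0.0, 157.0]
force: [-0.2, 1.0, -0.6]
grip_width: 0.0333
grasp_force: 15.0
```

```bash
python3 -c "
from h import *
plan(390.5,308.7,10,n=1)"
```

```text
t 6.45 pos [390.3 308.8  41.3] rot [179.9   0.  157. ] F [-0.2  1.  -0.6] grip 33.3 15.0 dist 31.3
[-0.2, -0.1, 31.3] [0.0, 0.0, 0.0]
```

Emit:
step_arm --moves '[{"dp":[0,0,10],"dr":[0,0,0],"fingers":1},{"dp":[0,0,9],"dr":[0,0,0],"fingers":1},{"dp":[0,0,5],"dr":[0,0,0],"fingers":1},{"dp":[0,0,3],"dr":[0,0,0],"fingers":1},{"dp":[0,0,1],"dr":[0,0,0],"fingers":1}]'

```text
time_s: 7.08
tool_pos: [0.3894, 0.3088, 0.0124]
tool_rot: [-180.0, -0.0, 157.1]
force: [-0.4, 0.4, 0.2]
grip_width: 0.0335
grasp_force: 15.0
```

Emit:
step_arm --moves '[{"dp":[0,0,1],"dr":[0,0,0],"fingers":1},{"dp":[0,0,1],"dr":[0,0,0],"fingers":1},{"dp":[0,0,1],"dr":[0,0,0],"fingers":1},{"dp":[0,0,0],"dr":[0,0,0],"fingers":1},{"dp":[0,0,0],"dr":[0,0,0],"fingers":1}]'

```text
time_s: 7.7
tool_pos: [0.3894, 0.3088, 0.0096]
tool_rot: [180.0, 0.0, 157.1]
force: [0.1, -1.1, -0.9]
grip_width: 0.0335
grasp_force: 15.0
```

Emit:
step_arm --moves '[{"dp":[0,0,0.5],"dr":[0,0,0],"fingers":1},{"dp":[0,0,0.5],"dr":[0,0,0],"fingers":1},{"dp":[0,0,0],"dr":[0,0,0],"fingers":1},{"dp":[0,0,0],"dr":[0,0,0],"fingers":1},{"dp":[0,0,0],"dr":[0,0,0],"fingers":1}]'

```text
time_s: 8.32
tool_pos: [0.3895, 0.3089, 0.0095]
tool_rot: [180.0, -0.0, 157.1]
force: [-2.4, -1.9, 7.5]
grip_width: 0.0335
grasp_force: 15.0
```

Contact (7.5 N). Release, rise.

Emit:
step_arm --moves '[{"dp":[0,0,0],"dr":[0,0,0],"fingers":0.5},{"dp":[0,0,0],"dr":[0,0,0],"fingers":0.3},{"dp":[0,0,0],"dr":[0,0,0],"fingers":0},{"dp":[0,0,0],"dr":[0,0,0],"fingers":0},{"dp":[0,0,0],"dr":[0,0,0],"fingers":0}]'

```text
time_s: 8.95
tool_pos: [0.3894, 0.3088, 0.0085]
tool_rot: [-180.0, 0.0, 157.1]
force: [-0.4, 0.1, -0.7]
grip_width: 0.0757
grasp_force: 0.0
```

Emit:
step_arm --moves '[{"dp":[0,0,-30],"dr":[0,0,0],"fingers":0},{"dp":[0,0,-50],"dr":[0,0,0],"fingers":0},{"dp":[0,0,-60],"dr":[0,0,0],"fingers":0},{"dp":[0,0,-60],"dr":[0,0,0],"fingers":0},{"dp":[0,0,-40],"dr":[0,0,0],"fingers":0}]'

```text
time_s: 9.57
tool_pos: [0.39, 0.3093, 0.2519]
tool_rot: [179.8, 0.1, 157.1]
force: [-0.6, -0.1, -0.2]
grip_width: 0.0871
grasp_force: 0.0
```

```bash
python3 -c "
from h import *
plan(522.6,-75,230,n=8)"
```

```text
t 9.57 pos [390.  309.3 251.9] rot [1.798e+02 1.000e-01 1.571e+02] F [-0.6 -0.1 -0.2] grip 87.1 0.0 dist 50.9
[-34.0, -37.8, 2.7] [0.0, 0.0, 0.0]
[-34.0, -37.8, 2.7] [0.0, 0.0, 0.0]
[-34.0, -37.8, 2.7] [0.0, 0.0, 0.0]
[-34.0, -37.8, 2.7] [0.0, 0.0, 0.0]
[-34.0, -37.8, 2.7] [0.0, 0.0, 0.0]
[-34.0, -37.8, 2.7] [0.0, 0.0, 0.0]
[-34.0, -37.8, 2.7] [0.0, 0.0, 0.0]
[-34.0, -37.8, 2.7] [0.0, 0.0, 0.0]
```

Emit:
step_arm --moves '[{"dp":[-18,-20,0],"dr":[0,0,0],"fingers":0},{"dp":[-36,-40,0],"dr":[0,0,0],"fingers":0},{"dp":[-36,-40,0],"dr":[0,0,0],"fingers":0},{"dp":[-36,-40,0],"dr":[0,0,0],"fingers":0},{"dp":[-36,-40,0],"dr":[0,0,0],"fingers":0}]'

```text
time_s: 10.2
tool_pos: [0.4689, 0.0782, 0.2487]
tool_rot: [180.0, 0.0, 157.1]
force: [1.2, 0.3, 0.5]
grip_width: 0.0871
grasp_force: 0.0
```

Emit:
step_arm --moves '[{"dp":[-36,-40,0],"dr":[0,0,0],"fingers":0},{"dp":[-36,-40,10],"dr":[0,0,0],"fingers":0},{"dp":[-28,-31,10],"dr":[0,0,0],"fingers":0},{"dp":[-10,-11.4,10],"dr":[0,0,0],"fingers":0},{"dp":[0,0,0],"dr":[0,0,0],"fingers":0}]'

```text
time_s: 10.82
tool_pos: [0.5216, -0.077, 0.2178]
tool_rot: [-179.9, -0.1, 156.9]
force: [-0.2, 0.9, 0.2]
grip_width: 0.087
grasp_force: 0.0
```

```bash
python3 -c "
from h import *
plan(522.6,-75,147,n=1)"
```

```text
t 10.82 pos [521.6 -77.  217.8] rot [-1.799e+02 -1.000e-01  1.569e+02] F [-0.2  0.9  0.2] grip 87.0 0.0 dist 70.8
[-0.2, 2.3, 70.8] [0.0, 0.0, 0.0]
```

Emit:
step_arm --moves '[{"dp":[0,2,15],"dr":[0,0,0],"fingers":0},{"dp":[0,0,20],"dr":[0,0,0],"fingers":0},{"dp":[0,0,20],"dr":[0,0,0],"fingers":0},{"dp":[0,0,15],"dr":[0,0,0],"fingers":0},{"dp":[0,0,0],"dr":[0,0,0],"fingers":0.3}]'

```text
time_s: 11.45
tool_pos: [0.5221, -0.0728, 0.1473]
tool_rot: [-180.0, -0.1, 157.2]
force: [-0.6, -0.1, 0.4]
grip_width: 0.0828
grasp_force: 0.0
```

Emit:
step_arm --moves '[{"dp":[0,0,0],"dr":[0,0,0],"fingers":0.5},{"dp":[0,0,0],"dr":[0,0,0],"fingers":1},{"dp":[0,0,0],"dr":[0,0,0],"fingers":1},{"dp":[0,0,0],"dr":[0,0,0],"fingers":1},{"dp":[0,0,0],"dr":[0,0,0],"fingers":1}]'

```text
time_s: 12.08
tool_pos: [0.5233, -0.0741, 0.1491]
tool_rot: [180.0, 0.0, 157.1]
force: [-0.3, -0.8, 3.4]
grip_width: 0.0515
grasp_force: 15.0
```

Emit:
step_arm --moves '[{"dp":[0,0,0],"dr":[0,0,0],"fingers":1},{"dp":[0,0,-5],"dr":[0,0,0],"fingers":1},{"dp":[0,0,-20],"dr":[0,0,0],"fingers":1},{"dp":[0,0,-30],"dr":[0,0,0],"fingers":1},{"dp":[0,0,-20],"dr":[0,0,0],"fingers":1}]'

```text
time_s: 12.7
tool_pos: [0.5231, -0.0734, 0.2244]
tool_rot: [180.0, 0.0, 157.1]
force: [0.0, -0.6, -1.7]
grip_width: 0.0515
grasp_force: 15.0
```

```bash
python3 -c "
from h import *
plan(382.6,-294.6,225,n=6)"
```

```text
t 12.7 pos [523.1 -73.4 224.4] rot [180.    0.  157.1] F [ 0.  -0.6 -1.7] grip 51.5 15.0 dist 43.7
[7.2, -43.1, -0.1] [0.0, 0.0, 0.0]
[7.2, -43.1, -0.1] [0.0, 0.0, 0.0]
[7.2, -43.1, -0.1] [0.0, 0.0, 0.0]
[7.2, -43.1, -0.1] [0.0, 0.0, 0.0]
[7.2, -43.1, -0.1] [0.0, 0.0, 0.0]
[7.2, -43.1, -0.1] [0.0, 0.0, 0.0]
```

Emit:
step_arm --moves '[{"dp":[3,-18,0],"dr":[0,0,0],"fingers":1},{"dp":[6,-36,0],"dr":[0,0,0],"fingers":1},{"dp":[7,-42,0],"dr":[0,0,0],"fingers":1},{"dp":[7,-42,0],"dr":[0,0,0],"fingers":1},{"dp":[7,-42,0],"dr":[0,0,0],"fingers":1}]'

```text
time_s: 13.32
tool_pos: [0.4227, -0.2295, 0.222]
tool_rot: [180.0, -0.1, 157.0]
force: [0.6, 0.2, -0.9]
grip_width: 0.0516
grasp_force: 15.0
```

Emit:
step_arm --moves '[{"dp":[7,-42,0],"dr":[0,0,0],"fingers":1},{"dp":[4,-24,0],"dr":[0,0,0],"fingers":1},{"dp":[2.2,-12.6,0],"dr":[0,0,0],"fingers":1},{"dp":[0,0,30],"dr":[0,0,0],"fingers":1},{"dp":[0,0,40],"dr":[0,0,0],"fingers":1}]'

```text
time_s: 13.95
tool_pos: [0.383, -0.295, 0.1528]
tool_rot: [179.9, 0.1, 157.1]
force: [0.4, 0.8, -1.1]
grip_width: 0.0516
grasp_force: 15.0
```

Emit:
step_arm --moves '[{"dp":[0,0,50],"dr":[0,0,0],"fingers":1},{"dp":[0,0,35],"dr":[0,0,0],"fingers":1},{"dp":[0,0,20],"dr":[0,0,0],"fingers":1},{"dp":[0,0,0],"dr":[0,0,0],"fingers":1},{"dp":[0,0,0],"dr":[0,0,0],"fingers":1}]'

```text
time_s: 14.58
tool_pos: [0.383, -0.2953, 0.049]
tool_rot: [-180.0, 0.0, 157.1]
force: [0.3, -0.9, -1.8]
grip_width: 0.0515
grasp_force: 15.0
```

```bash
python3 -c "
from h import *
plan(382.6,-294.6,18,n=1)"
```

```text
t 14.57 pos [ 383.  -295.3   49. ] rot [-180.     0.   157.1] F [ 0.3 -0.9 -1.8] grip 51.5 15.0 dist 31.0
[0.6, 0.5, 31.0] [0.0, 0.0, 0.0]
```

Emit:
step_arm --moves '[{"dp":[0.5,0.5,10],"dr":[0,0,0],"fingers":1},{"dp":[0,0,9],"dr":[0,0,0],"fingers":1},{"dp":[0,0,6],"dr":[0,0,0],"fingers":1},{"dp":[0,0,3],"dr":[0,0,0],"fingers":1},{"dp":[0,0,1],"dr":[0,0,0],"fingers":1}]'

```text
time_s: 15.2
tool_pos: [0.3823, -0.2946, 0.0194]
tool_rot: [-180.0, -0.0, 157.1]
force: [-0.4, -0.5, -1.2]
grip_width: 0.0512
grasp_force: 15.0
```

Emit:
step_arm --moves '[{"dp":[0,0,1],"dr":[0,0,0],"fingers":1},{"dp":[0,0,0.5],"dr":[0,0,0],"fingers":1},{"dp":[0,0,0.5],"dr":[0,0,0],"fingers":1},{"dp":[0,0,0],"dr":[0,0,0],"fingers":1},{"dp":[0,0,0],"dr":[0,0,0],"fingers":1}]'

```text
time_s: 15.82
tool_pos: [0.3825, -0.2946, 0.018]
tool_rot: [180.0, 0.0, 157.1]
force: [-2.1, 1.7, 6.4]
grip_width: 0.0515
grasp_force: 15.0
```

Contact. Release, rise, and check the placements.

Emit:
step_arm --moves '[{"dp":[0,0,0],"dr":[0,0,0],"fingers":0.3},{"dp":[0,0,0],"dr":[0,0,0],"fingers":0.2},{"dp":[0,0,0],"dr":[0,0,0],"fingers":0},{"dp":[0,0,0],"dr":[0,0,0],"fingers":0},{"dp":[0,0,0],"dr":[0,0,0],"fingers":0}]'

```text
time_s: 16.45
tool_pos: [0.3824, -0.2945, 0.0175]
tool_rot: [180.0, 0.0, 157.1]
force: [0.1, 0.5, -0.3]
grip_width: 0.0856
grasp_force: 0.0
```

Emit:
step_arm --moves '[{"dp":[0,0,-30],"dr":[0,0,0],"fingers":0},{"dp":[0,0,-50],"dr":[0,0,0],"fingers":0},{"dp":[0,0,-60],"dr":[0,0,0],"fingers":0},{"dp":[0,0,-50],"dr":[0,0,0],"fingers":0},{"dp":[0,0,-15],"dr":[0,0,0],"fingers":0}]'

```text
time_s: 17.08
tool_pos: [0.3838, -0.2955, 0.2258]
tool_rot: [179.9, 0.3, 157.1]
force: [0.0, -0.0, -0.8]
grip_width: 0.087
grasp_force: 0.0
```

```bash
python3 - <<'E'
from h import *
im=env.read_camera('top');s=env.read_camera('side')
b=lambda i:np.clip(i[:,:,::-1]*1.5,0,255).astype(np.uint8)
cv2.imwrite('pics/c1.png',b(cv2.resize(im,(800,600))))
for n,a in (("cave",((2,130,25),(18,255,255),(233,204),35)),("case",((104,80,40),(120,255,255),(294,206),35))):
    try: print(n,rect("top",seg(im,*a),.135))
    except Exception as e: print(n,e)
plan(536.9,71,160,186.3,n=8)
E
```

```text
cave (array([537. ,  70.8]), array([93.7, 57.9]), 6.2)
case (array([528.4, -73.3]), array([95.7, 60.8]), -1.7)
t 17.18 pos [ 383.2 -294.9  223.8] rot [179.9   0.2 157.1] F [0.6 1.  0. ] grip 86.8 0.0 dist 50.2
[0.1, 49.6, 8.0] [0.0, 0.0, -0.064]
[-3.0, 49.5, 8.0] [0.0, 0.0, -0.064]
[-6.2, 49.2, 8.0] [0.0, 0.0, -0.064]
[-9.3, 48.7, 8.0] [0.0, 0.0, -0.064]
[-12.4, 48.0, 8.0] [0.0, 0.0, -0.064]
[-15.4, 47.1, 8.0] [0.0, 0.0, -0.064]
[-18.4, 46.1, 8.0] [0.0, 0.0, -0.064]
[-21.3, 44.8, 8.0] [0.0, 0.0, -0.064]
```

View pics/c1.png

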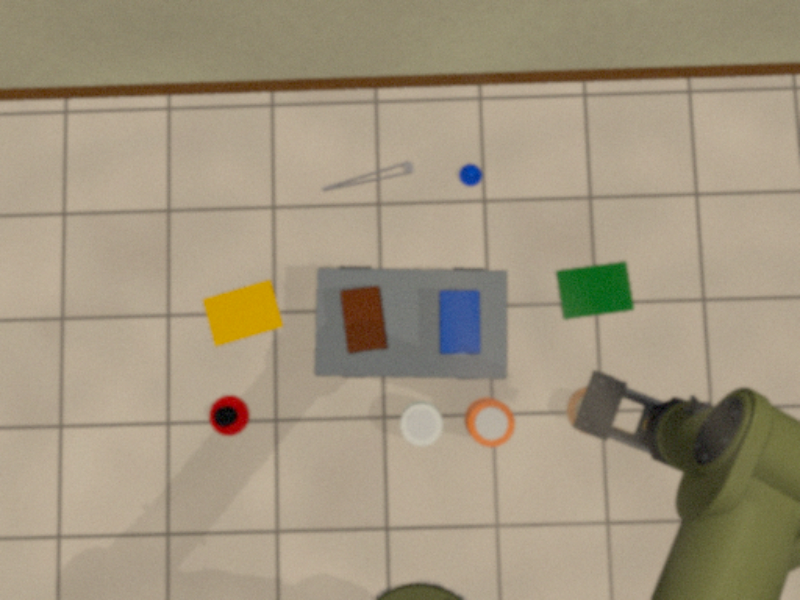

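The view shows the airstone on the red coaster (228,415), the cave (364,320) and case (460,322) both clear on the lid, and the gripper over the cork coaster. The cave is next.

Emit:
step_arm --moves '[{"dp":[0,25,0],"dr":[0,0,-0.03],"fingers":0},{"dp":[-1.5,49.5,0],"dr":[0,0,-0.06],"fingers":0},{"dp":[-4.5,49.5,0],"dr":[0,0,-0.064],"fingers":0},{"dp":[-7.5,49,0],"dr":[0,0,-0.064],"fingers":0},{"dp":[-11,48.5,0],"dr":[0,0,-0.064],"fingers":0}]'

```text
time_s: 17.8
tool_pos: [0.4688, -0.0852, 0.2203]
tool_rot: [-180.0, -0.2, 173.5]
force: [0.7, -0.7, -0.8]
grip_width: 0.0869
grasp_force: 0.0
```

Emit:
step_arm --moves '[{"dp":[-14,47.5,0],"dr":[0,0,-0.064],"fingers":0},{"dp":[-17,46.5,0],"dr":[0,0,-0.064],"fingers":0},{"dp":[-20,45.5,0],"dr":[0,0,-0.06],"fingers":0},{"dp":[-11,20,0],"dr":[0,0,-0.04],"fingers":0},{"dp":[0,0,0],"dr":[0,0,0],"fingers":0}]'

```text
time_s: 18.42
tool_pos: [0.5366, 0.0705, 0.2206]
tool_rot: [-179.9, -0.2, -173.5]
force: [0.0, -0.8, 0.2]
grip_width: 0.0873
grasp_force: 0.0
```

```bash
python3 -c "
from h import *
plan(537,71,155,186.3,n=5)"
```

```text
t 18.43 pos [536.6  70.5 220.6] rot [-179.9   -0.2 -173.5] F [ 0.  -0.8  0.2] grip 87.3 0.0 dist 13.1
[-0.1, 0.1, 13.1] [-0.0, -0.001, 0.001]
[-0.1, 0.1, 13.1] [-0.0, -0.001, 0.001]
[-0.1, 0.1, 13.1] [-0.0, -0.001, 0.001]
[-0.1, 0.1, 13.1] [-0.0, -0.001, 0.001]
[-0.1, 0.1, 13.1] [-0.0, -0.001, 0.001]
```

Descend to z about 98.

Emit:
step_arm --moves '[{"dp":[0,0,20],"dr":[0,0,0],"fingers":0},{"dp":[0,0,40],"dr":[0,0,0],"fingers":0},{"dp":[0,0,35],"dr":[0,0,0],"fingers":0},{"dp":[0,0,20],"dr":[0,0,0],"fingers":0},{"dp":[0,0,5],"dr":[0,0,0],"fingers":0}]'

```text
time_s: 19.05
tool_pos: [0.5358, 0.0663, 0.1011]
tool_rot: [-179.9, -0.2, -173.9]
force: [-1.0, -0.4, -0.1]
grip_width: 0.0871
grasp_force: 0.0
```

Emit:
step_arm --moves '[{"dp":[0,0,0],"dr":[0,0,0],"fingers":0.3},{"dp":[0,0,0],"dr":[0,0,0],"fingers":0.5},{"dp":[0,0,0],"dr":[0,0,0],"fingers":1},{"dp":[0,0,0],"dr":[0,0,0],"fingers":1},{"dp":[0,0,0],"dr":[0,0,0],"fingers":1}]' --squeeze 25

```text
time_s: 19.68
tool_pos: [0.538, 0.0691, 0.1033]
tool_rot: [180.0, 0.1, -173.7]
force: [-1.4, -0.3, 4.1]
grip_width: 0.0598
grasp_force: 25.0
```

Emit:
step_arm --moves '[{"dp":[0,0,0],"dr":[0,0,0],"fingers":1},{"dp":[0,0,-5],"dr":[0,0,0],"fingers":1},{"dp":[0,0,-20],"dr":[0,0,0],"fingers":1},{"dp":[0,0,-35],"dr":[0,0,0],"fingers":1},{"dp":[0,0,-30],"dr":[0,0,0],"fingers":1}]'

```text
time_s: 20.3
tool_pos: [0.5371, 0.0684, 0.1929]
tool_rot: [-180.0, -0.1, -173.7]
force: [-0.1, 0.5, -2.2]
grip_width: 0.06
grasp_force: 25.0
```

```bash
python3 -c "
from h import *
plan(582.8,-311.8,195,96.3,n=12)"
```

```text
t 20.3 pos [537.1  68.4 192.9] rot [-1.800e+02 -1.000e-01 -1.737e+02] F [-0.1  0.5 -2.2] grip 60.0 25.0 dist 31.9
[-0.3, -31.9, -0.2] [-0.0, -0.0, 0.131]
[-4.5, -31.6, -0.2] [-0.0, -0.0, 0.131]
[-8.6, -30.7, -0.2] [-0.0, -0.0, 0.131]
[-12.5, -29.4, -0.2] [-0.0, -0.0, 0.131]
[-16.2, -27.5, -0.2] [-0.0, -0.0, 0.131]
[-19.7, -25.1, -0.2] [-0.0, -0.0, 0.131]
[-22.8, -22.3, -0.2] [-0.0, -0.0, 0.131]
[-25.5, -19.2, -0.2] [-0.0, -0.0, 0.131]
[-27.8, -15.7, -0.2] [-0.0, -0.0, 0.131]
[-29.6, -11.9, -0.2] [-0.0, -0.0, 0.131]
[-30.9, -8.0, -0.2] [-0.0, -0.0, 0.131]
[-31.7, -3.9, -0.2] [-0.0, -0.0, 0.131]
```

Emit:
step_arm --moves '[{"dp":[0,-12,0],"dr":[0,0,0.05],"fingers":1},{"dp":[-1.5,-20,0],"dr":[0,0,0.081],"fingers":1},{"dp":[-4.5,-31.6,0],"dr":[0,0,0.131],"fingers":1},{"dp":[-8.6,-30.7,0],"dr":[0,0,0.131],"fingers":1},{"dp":[-12.5,-29.4,0],"dr":[0,0,0.131],"fingers":1}]'

```text
time_s: 20.92
tool_pos: [0.5517, -0.0602, 0.1903]
tool_rot: [-179.9, -0.2, 155.9]
force: [0.8, -0.3, -2.1]
grip_width: 0.0595
grasp_force: 25.0
```

Emit:
step_arm --moves '[{"dp":[-16.2,-27.5,0],"dr":[0,0,0.131],"fingers":1},{"dp":[-19.7,-25.1,0],"dr":[0,0,0.131],"fingers":1},{"dp":[-22.8,-22.3,0],"dr":[0,0,0.131],"fingers":1},{"dp":[-25.5,-19.2,0],"dr":[0,0,0.131],"fingers":1},{"dp":[-27.8,-15.7,0],"dr":[0,0,0.131],"fingers":1}]'

```text
time_s: 21.55
tool_pos: [0.5705, -0.2183, 0.1903]
tool_rot: [-179.8, -0.1, 118.4]
force: [0.5, 0.2, -2.5]
grip_width: 0.0598
grasp_force: 25.0
```

Emit:
step_arm --moves '[{"dp":[-29.6,-11.9,0],"dr":[0,0,0.131],"fingers":1},{"dp":[-30.9,-8,0],"dr":[0,0,0.131],"fingers":1},{"dp":[-22,-3,0],"dr":[0,0,0.09],"fingers":1},{"dp":[-10,-1,0],"dr":[0,0,0.04],"fingers":1},{"dp":[0,0,0],"dr":[0,0,0],"fingers":1}]'

```text
time_s: 22.18
tool_pos: [0.5814, -0.3127, 0.1913]
tool_rot: [-179.9, -0.0, 96.2]
force: [0.7, 0.9, -2.0]
grip_width: 0.06
grasp_force: 25.0
```

```bash
python3 -c "
from h import *
plan(582.8,-311.8,50,96.3,n=5)"
```

```text
t 22.18 pos [ 581.4 -312.7  191.3] rot [-179.9   -0.    96.2] F [ 0.7  0.9 -2. ] grip 60.0 25.0 dist 28.3
[0.1, 0.4, 28.3] [-0.0, -0.0, -0.0]
[0.1, 0.3, 28.3] [-0.0, -0.0, -0.0]
[0.1, 0.3, 28.3] [-0.0, -0.0, -0.0]
[0.1, 0.3, 28.3] [-0.0, -0.0, -0.0]
[0.1, 0.3, 28.3] [-0.0, -0.0, -0.0]
```

Emit:
step_arm --moves '[{"dp":[0.5,1.5,20],"dr":[0,0,0],"fingers":1},{"dp":[0,0,40],"dr":[0,0,0],"fingers":1},{"dp":[0,0,45],"dr":[0,0,0],"fingers":1},{"dp":[0,0,30],"dr":[0,0,0],"fingers":1},{"dp":[0,0,10],"dr":[0,0,0],"fingers":1}]'

```text
time_s: 22.8
tool_pos: [0.5825, -0.3086, 0.0441]
tool_rot: [-179.8, -0.2, 96.4]
force: [1.2, -0.1, -2.9]
grip_width: 0.0598
grasp_force: 25.0
```

Emit:
step_arm --moves '[{"dp":[0,0,10],"dr":[0,0,0],"fingers":1},{"dp":[0,0,8],"dr":[0,0,0],"fingers":1},{"dp":[0,0,4],"dr":[0,0,0],"fingers":1},{"dp":[0,0,2],"dr":[0,0,0],"fingers":1},{"dp":[0,0,0],"dr":[0,0,0],"fingers":1}]'

```text
time_s: 23.42
tool_pos: [0.5842, -0.3115, 0.0239]
tool_rot: [180.0, 0.0, 96.3]
force: [1.2, 0.2, -2.6]
grip_width: 0.0596
grasp_force: 25.0
```

Emit:
step_arm --moves '[{"dp":[0,0,2],"dr":[0,0,0],"fingers":1},{"dp":[0,0,1],"dr":[0,0,0],"fingers":1},{"dp":[0,0,1],"dr":[0,0,0],"fingers":1},{"dp":[0,0,1],"dr":[0,0,0],"fingers":1},{"dp":[0,0,0],"dr":[0,0,0],"fingers":1}]'

```text
time_s: 24.05
tool_pos: [0.5839, -0.3113, 0.0184]
tool_rot: [-180.0, -0.0, 96.3]
force: [0.5, 0.8, -1.7]
grip_width: 0.0601
grasp_force: 25.0
```

Emit:
step_arm --moves '[{"dp":[0,0,0.5],"dr":[0,0,0],"fingers":1},{"dp":[0,0,0.5],"dr":[0,0,0],"fingers":1},{"dp":[0,0,0.5],"dr":[0,0,0],"fingers":1},{"dp":[0,0,0],"dr":[0,0,0],"fingers":1},{"dp":[0,0,0],"dr":[0,0,0],"fingers":1}]'

```text
time_s: 24.68
tool_pos: [0.584, -0.3113, 0.0174]
tool_rot: [180.0, -0.0, 96.3]
force: [-1.8, 0.8, 1.7]
grip_width: 0.0598
grasp_force: 25.0
```

Emit:
step_arm --moves '[{"dp":[0,0,0.5],"dr":[0,0,0],"fingers":1},{"dp":[0,0,0],"dr":[0,0,0],"fingers":1},{"dp":[0,0,0],"dr":[0,0,0],"fingers":0.2},{"dp":[0,0,0],"dr":[0,0,0],"fingers":0.1},{"dp":[0,0,0],"dr":[0,0,0],"fingers":0}]'

```text
time_s: 25.3
tool_pos: [0.5841, -0.3114, 0.0164]
tool_rot: [180.0, 0.0, 96.3]
force: [0.5, -0.4, 0.0]
grip_width: 0.0812
grasp_force: 0.0
```

Emit:
step_arm --moves '[{"dp":[0,0,0],"dr":[0,0,0],"fingers":0},{"dp":[0,0,-30],"dr":[0,0,0],"fingers":0},{"dp":[0,0,-50],"dr":[0,0,0],"fingers":0},{"dp":[0,0,-60],"dr":[0,0,0],"fingers":0},{"dp":[0,0,-40],"dr":[0,0,0],"fingers":0}]'

```text
time_s: 25.92
tool_pos: [0.5845, -0.312, 0.1997]
tool_rot: [179.8, 0.1, 96.3]
force: [-0.4, -0.2, -0.7]
grip_width: 0.0872
grasp_force: 0.0
```

```bash
python3 -c "
from h import *
plan(528.4,-73.2,195,178.3,n=10)"
```

```text
t 25.93 pos [ 584.5 -312.   199.7] rot [1.798e+02 1.000e-01 9.630e+01] F [-0.4 -0.2 -0.7] grip 87.2 0.0 dist 24.5
[24.4, -3.0, 0.4] [0.0, 0.0, -0.143]
[24.5, 0.5, 0.4] [0.0, 0.0, -0.143]
[24.2, 4.0, 0.4] [0.0, 0.0, -0.143]
[23.4, 7.4, 0.4] [0.0, 0.0, -0.143]
[22.1, 10.7, 0.5] [0.0, 0.0, -0.143]
[20.3, 13.7, 0.5] [0.0, 0.0, -0.143]
[18.2, 16.5, 0.5] [0.0, 0.0, -0.143]
[15.6, 18.9, 0.5] [0.0, 0.0, -0.143]
[12.8, 21.0, 0.5] [0.0, 0.0, -0.143]
[9.6, 22.6, 0.5] [0.0, 0.0, -0.143]
```

Emit:
step_arm --moves '[{"dp":[24.4,-3,0],"dr":[0,0,-0.143],"fingers":0},{"dp":[24.5,0.5,0],"dr":[0,0,-0.143],"fingers":0},{"dp":[24.2,4,0],"dr":[0,0,-0.143],"fingers":0},{"dp":[23.4,7.4,0],"dr":[0,0,-0.143],"fingers":0},{"dp":[22.1,10.7,0],"dr":[0,0,-0.143],"fingers":0}]'

```text
time_s: 26.55
tool_pos: [0.5554, -0.1912, 0.1966]
tool_rot: [180.0, 0.0, 137.5]
force: [1.0, 0.8, -0.4]
grip_width: 0.0869
grasp_force: 0.0
```

Emit:
step_arm --moves '[{"dp":[20.3,13.7,0],"dr":[0,0,-0.143],"fingers":0},{"dp":[18.2,16.5,0],"dr":[0,0,-0.143],"fingers":0},{"dp":[15.6,18.9,0],"dr":[0,0,-0.143],"fingers":0},{"dp":[12.8,21,0],"dr":[0,0,-0.143],"fingers":0},{"dp":[9.6,22.6,0],"dr":[0,0,-0.143],"fingers":0}]'

```text
time_s: 27.18
tool_pos: [0.5274, -0.0718, 0.1966]
tool_rot: [180.0, 0.0, 178.5]
force: [0.8, 0.1, 0.0]
grip_width: 0.0868
grasp_force: 0.0
```

Emit:
step_arm --moves '[{"dp":[0,0,0],"dr":[0,0,0],"fingers":0},{"dp":[0,0,0],"dr":[0,0,0],"fingers":0},{"dp":[0,0,10],"dr":[0,0,0],"fingers":0},{"dp":[0,0,10],"dr":[0,0,0],"fingers":0},{"dp":[0,0,0],"dr":[0,0,0],"fingers":0}]'

```text
time_s: 27.8
tool_pos: [0.5267, -0.0728, 0.1751]
tool_rot: [-180.0, -0.2, 178.2]
force: [0.9, 0.3, -1.0]
grip_width: 0.0872
grasp_force: 0.0
```

```bash
python3 -c "
from h import *
plan(528.4,-73.2,100,178.3,n=5)
im=env.read_camera('top')
for n,f,a,z in (('cave',rect,((2,130,25),(18,255,255),(381,186),35),.049),('grn',rect,((50,110,30),(80,255,255),(381,186),45),.004),('air',disc,((0,0,0),(179,255,38),(147,266),16),.034),('red',disc,((170,150,50),(8,255,255),(147,266),30),.004),('cork',disc,((8,70,60),(22,255,255),(378,262),28),.004),('jar',disc,((10,5,90),(32,60,255),(378,262),18),.059)):
    try: print(n,f('top',seg(im,*a),z))
    except Exception as e: print(n,'none')
"
```

```text
t 27.8 pos [526.7 -72.8 175.1] rot [-180.    -0.2  178.2] F [ 0.9  0.3 -1. ] grip 87.2 0.0 dist 15.0
[-0.4, -0.1, 15.0] [-0.0, -0.001, -0.0]
[-0.4, -0.1, 15.0] [-0.0, -0.001, -0.0]
[-0.4, -0.1, 15.0] [-0.0, -0.001, -0.0]
[-0.4, -0.1, 15.0] [-0.0, -0.001, -0.0]
[-0.3, -0.1, 15.0] [-0.0, -0.001, -0.0]
cave (array([ 582.4, -304.1]), array([100.3,  58.3]), -84.3)
grn (array([ 583.1, -311.7]), array([116. ,  80.9]), -83.2)
air (array([391.7, 306.9]), array([28.6, 34.7]))
red (array([390.6, 308.8]), array([63.9, 65. ]))
cork (array([ 382.7, -294. ]), array([81.1, 82.1]))
jar none
```

Emit:
step_arm --moves '[{"dp":[-1,0,20],"dr":[0,0,0],"fingers":0},{"dp":[0,0,25],"dr":[0,0,0],"fingers":0},{"dp":[0,0,20],"dr":[0,0,0],"fingers":0},{"dp":[0,0,9],"dr":[0,0,0],"fingers":0},{"dp":[0,0,0],"dr":[0,0,0],"fingers":0}]'

```text
time_s: 28.48
tool_pos: [0.5286, -0.0725, 0.1024]
tool_rot: [-180.0, -0.0, 178.2]
force: [-0.3, 0.1, 0.5]
grip_width: 0.0869
grasp_force: 0.0
```

Emit:
step_arm --moves '[{"dp":[0,0,0],"dr":[0,0,0],"fingers":0.3},{"dp":[0,0,0],"dr":[0,0,0],"fingers":0.5},{"dp":[0,0,0],"dr":[0,0,0],"fingers":1},{"dp":[0,0,0],"dr":[0,0,0],"fingers":1},{"dp":[0,0,0],"dr":[0,0,0],"fingers":1}]'

```text
time_s: 29.1
tool_pos: [0.529, -0.073, 0.103]
tool_rot: [-180.0, 0.0, 178.2]
force: [-1.2, -1.6, 3.2]
grip_width: 0.0597
grasp_force: 25.0
```

Emit:
step_arm --moves '[{"dp":[0,0,0],"dr":[0,0,0],"fingers":1},{"dp":[0,0,-5],"dr":[0,0,0],"fingers":1},{"dp":[0,0,-20],"dr":[0,0,0],"fingers":1},{"dp":[0,0,-35],"dr":[0,0,0],"fingers":1},{"dp":[0,0,-30],"dr":[0,0,0],"fingers":1}]'

```text
time_s: 29.72
tool_pos: [0.5283, -0.0718, 0.1932]
tool_rot: [180.0, -0.0, 178.3]
force: [0.8, 0.3, -1.5]
grip_width: 0.0594
grasp_force: 25.0
```

```bash
python3 -c "
from h import *
plan(562,284.5,195,104.4,n=12)"
```

```text
t 29.73 pos [528.3 -71.8 193.2] rot [180.   -0.  178.3] F [ 0.8  0.3 -1.5] grip 59.4 25.0 dist 29.8
[-1.9, 29.8, -0.1] [0.0, -0.0, 0.107]
[1.3, 29.8, -0.1] [0.0, -0.0, 0.107]
[4.5, 29.5, -0.1] [0.0, -0.0, 0.107]
[7.6, 28.8, -0.1] [0.0, -0.0, 0.107]
[10.7, 27.9, -0.1] [0.0, -0.0, 0.107]
[13.6, 26.5, -0.1] [0.0, -0.0, 0.107]
[16.4, 24.9, -0.1] [0.0, -0.0, 0.107]
[18.9, 23.0, -0.1] [0.0, -0.0, 0.107]
[21.3, 20.9, -0.1] [0.0, -0.0, 0.107]
[23.4, 18.5, -0.1] [0.0, -0.0, 0.107]
[25.3, 15.9, -0.1] [0.0, -0.0, 0.107]
[26.8, 13.1, -0.1] [0.0, -0.0, 0.107]
```

Emit:
step_arm --moves '[{"dp":[-1,13,0],"dr":[0,0,0.047],"fingers":1},{"dp":[-0.5,16.8,0],"dr":[0,0,0.06],"fingers":1},{"dp":[1.3,29.8,0],"dr":[0,0,0.107],"fingers":1},{"dp":[4.5,29.5,0],"dr":[0,0,0.107],"fingers":1},{"dp":[7.6,28.8,0],"dr":[0,0,0.107],"fingers":1}]'

```text
time_s: 30.35
tool_pos: [0.5397, 0.0478, 0.1921]
tool_rot: [-180.0, -0.1, 153.5]
force: [0.3, -0.1, -2.9]
grip_width: 0.0601
grasp_force: 25.0
```

Emit:
step_arm --moves '[{"dp":[10.7,27.9,0],"dr":[0,0,0.107],"fingers":1},{"dp":[13.6,26.5,0],"dr":[0,0,0.107],"fingers":1},{"dp":[16.4,24.9,0],"dr":[0,0,0.107],"fingers":1},{"dp":[18.9,23,0],"dr":[0,0,0.107],"fingers":1},{"dp":[21.3,20.9,0],"dr":[0,0,0.107],"fingers":1}]'

```text
time_s: 30.98
tool_pos: [0.5532, 0.1961, 0.1919]
tool_rot: [-179.9, -0.1, 122.9]
force: [-0.2, -0.4, -1.6]
grip_width: 0.0597
grasp_force: 25.0
```

Emit:
step_arm --moves '[{"dp":[23.4,18.5,0],"dr":[0,0,0.107],"fingers":1},{"dp":[25.3,15.9,0],"dr":[0,0,0.107],"fingers":1},{"dp":[18,9,0],"dr":[0,0,0.07],"fingers":1},{"dp":[9,4,0],"dr":[0,0,0.037],"fingers":1},{"dp":[0,0,0],"dr":[0,0,0],"fingers":1}]'

```text
time_s: 31.6
tool_pos: [0.5616, 0.2854, 0.1916]
tool_rot: [-179.9, -0.0, 104.8]
force: [-0.1, -0.6, -2.0]
grip_width: 0.0599
grasp_force: 25.0
```

```bash
python3 - <<'E'
from h import *
plan(562,284.5,50,104.4,n=5)
im=env.read_camera('top');s=env.read_camera('side')
b=lambda i:np.clip(i[:,:,::-1]*1.6,0,255).astype(np.uint8)
a=np.vstack([cv2.resize(im[150:290,330:430],(400,560)) ]);c=cv2.resize(s[240:340,200:360],(400,250))
c=np.vstack([c,np.zeros((310,400,3),np.uint8)]);cv2.imwrite('pics/c2.png',b(np.hstack([a,c])))
E
```

```text
t 31.6 pos [561.6 285.4 191.6] rot [-179.9   -0.   104.8] F [-0.1 -0.6 -2. ] grip 59.9 25.0 dist 28.3
[-0.2, 0.1, 28.3] [-0.0, -0.0, 0.001]
[-0.2, 0.1, 28.3] [-0.0, -0.0, 0.001]
[-0.2, 0.1, 28.3] [-0.0, -0.0, 0.001]
[-0.2, 0.1, 28.3] [-0.0, -0.0, 0.001]
[-0.2, 0.1, 28.3] [-0.0, -0.0, 0.001]
```

View pics/c2.png

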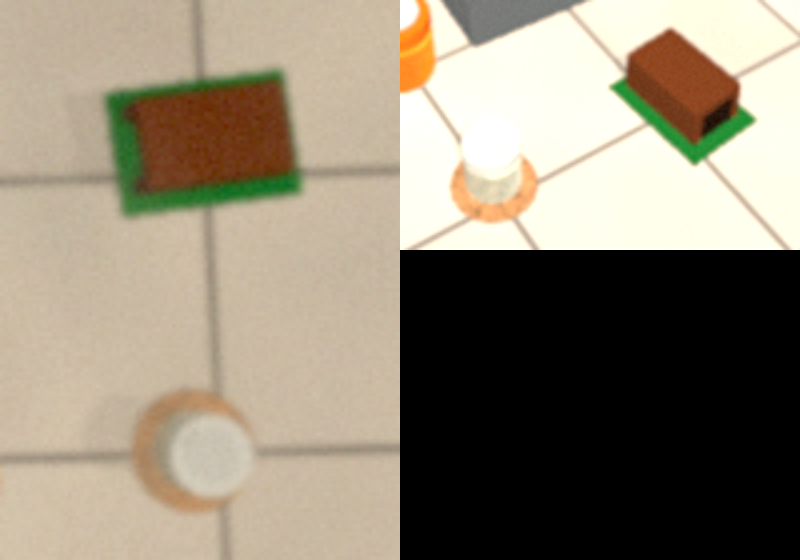

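The left crop shows the cave (215,140) inside the green mat and the jar (210,455) upright on the cork. The side crop agrees. I'll lower the case.

Emit:
step_arm --moves '[{"dp":[0,0,20],"dr":[0,0,0],"fingers":1},{"dp":[0,0,40],"dr":[0,0,0],"fingers":1},{"dp":[0,0,45],"dr":[0,0,0],"fingers":1},{"dp":[0,0,30],"dr":[0,0,0],"fingers":1},{"dp":[0,0,10],"dr":[0,0,0],"fingers":1}]'

```text
time_s: 32.33
tool_pos: [0.5605, 0.2822, 0.0442]
tool_rot: [-179.7, 0.1, 104.6]
force: [0.1, 0.7, -2.3]
grip_width: 0.0601
grasp_force: 25.0
```

Emit:
step_arm --moves '[{"dp":[0,0,10],"dr":[0,0,0],"fingers":1},{"dp":[0,0,8],"dr":[0,0,0],"fingers":1},{"dp":[0,0,4],"dr":[0,0,0],"fingers":1},{"dp":[0,0,2],"dr":[0,0,0],"fingers":1},{"dp":[0,0,0],"dr":[0,0,0],"fingers":1}]'

```text
time_s: 32.95
tool_pos: [0.5628, 0.2841, 0.0239]
tool_rot: [180.0, -0.0, 104.7]
force: [1.0, -1.5, -1.3]
grip_width: 0.0596
grasp_force: 25.0
```

Emit:
step_arm --moves '[{"dp":[0,0,2],"dr":[0,0,0],"fingers":1},{"dp":[0,0,1],"dr":[0,0,0],"fingers":1},{"dp":[0,0,1],"dr":[0,0,0],"fingers":1},{"dp":[0,0,0],"dr":[0,0,0],"fingers":1},{"dp":[0,0,0],"dr":[0,0,0],"fingers":1}]'

```text
time_s: 33.58
tool_pos: [0.5627, 0.284, 0.0196]
tool_rot: [180.0, -0.0, 104.7]
force: [-0.1, 0.6, -2.1]
grip_width: 0.0598
grasp_force: 25.0
```

Emit:
step_arm --moves '[{"dp":[0,0,1],"dr":[0,0,0],"fingers":1},{"dp":[0,0,0.5],"dr":[0,0,0],"fingers":1},{"dp":[0,0,0.5],"dr":[0,0,0],"fingers":1},{"dp":[0,0,0.5],"dr":[0,0,0],"fingers":1},{"dp":[0,0,0],"dr":[0,0,0],"fingers":1}]'

```text
time_s: 34.2
tool_pos: [0.5627, 0.284, 0.0171]
tool_rot: [180.0, -0.0, 104.7]
force: [0.0, -0.8, -1.3]
grip_width: 0.0596
grasp_force: 25.0
```

Emit:
step_arm --moves '[{"dp":[0,0,0.5],"dr":[0,0,0],"fingers":1},{"dp":[0,0,0],"dr":[0,0,0],"fingers":1},{"dp":[0,0,0],"dr":[0,0,0],"fingers":1},{"dp":[0,0,0],"dr":[0,0,0],"fingers":1},{"dp":[0,0,0],"dr":[0,0,0],"fingers":1}]'

```text
time_s: 34.83
tool_pos: [0.5627, 0.2841, 0.0171]
tool_rot: [180.0, -0.0, 104.7]
force: [-2.3, -1.8, 6.1]
grip_width: 0.06
grasp_force: 25.0
```

Contact. Release, rise and back off sideways for a clear final look.

Emit:
step_arm --moves '[{"dp":[0,0,0],"dr":[0,0,0],"fingers":0.2},{"dp":[0,0,0],"dr":[0,0,0],"fingers":0.1},{"dp":[0,0,0],"dr":[0,0,0],"fingers":0},{"dp":[0,0,0],"dr":[0,0,0],"fingers":0},{"dp":[0,0,0],"dr":[0,0,0],"fingers":0}]'

```text
time_s: 35.45
tool_pos: [0.5627, 0.284, 0.0165]
tool_rot: [180.0, 0.0, 104.7]
force: [-0.7, 0.7, 0.6]
grip_width: 0.0866
grasp_force: 0.0
```

Emit:
step_arm --moves '[{"dp":[0,0,-30],"dr":[0,0,0],"fingers":0},{"dp":[0,0,-50],"dr":[0,0,0],"fingers":0},{"dp":[0,0,-60],"dr":[0,0,0],"fingers":0},{"dp":[0,0,-60],"dr":[0,0,0],"fingers":0},{"dp":[0,0,-30],"dr":[0,0,0],"fingers":0}]'

```text
time_s: 36.08
tool_pos: [0.564, 0.2843, 0.251]
tool_rot: [179.7, -0.1, 104.7]
force: [-0.2, -0.1, -0.9]
grip_width: 0.0872
grasp_force: 0.0
```

```bash
python3 -c "
from h import *
plan(480,-20,240,n=7)"
```

```text
t 36.08 pos [564.  284.3 251. ] rot [ 1.797e+02 -1.000e-01  1.047e+02] F [-0.2 -0.1 -0.9] grip 87.2 0.0 dist 45.1
[-39.0, -22.6, 1.4] [0.0, 0.0, 0.0]
[-39.0, -22.6, 1.4] [0.0, 0.0, 0.0]
[-39.0, -22.6, 1.4] [0.0, 0.0, 0.0]
[-39.0, -22.6, 1.4] [0.0, 0.0, 0.0]
[-39.0, -22.6, 1.4] [0.0, 0.0, 0.0]
[-39.0, -22.6, 1.4] [0.0, 0.0, 0.0]
[-39.0, -22.6, 1.4] [0.0, 0.0, 0.0]
```

Emit:
step_arm --moves '[{"dp":[-30,-17,0],"dr":[0,0,0],"fingers":0},{"dp":[-50,-29,0],"dr":[0,0,0],"fingers":0},{"dp":[-52,-30,0],"dr":[0,0,0],"fingers":0},{"dp":[-52,-30,0],"dr":[0,0,0],"fingers":0},{"dp":[-50,-29,0],"dr":[0,0,0],"fingers":0}]'

```text
time_s: 36.7
tool_pos: [0.4906, 0.0213, 0.2467]
tool_rot: [179.9, -0.0, 104.6]
force: [0.5, -0.5, 0.4]
grip_width: 0.0871
grasp_force: 0.0
```

Emit:
step_arm --moves '[{"dp":[-30,-17,0],"dr":[0,0,0],"fingers":0},{"dp":[0,0,0],"dr":[0,0,0],"fingers":0},{"dp":[0,0,0],"dr":[0,0,0],"fingers":0},{"dp":[0,0,0],"dr":[0,0,0],"fingers":0},{"dp":[0,0,0],"dr":[0,0,0],"fingers":0}]'

```text
time_s: 37.33
tool_pos: [0.4826, -0.0089, 0.2464]
tool_rot: [-180.0, 0.0, 104.8]
force: [1.1, -0.4, 0.9]
grip_width: 0.0869
grasp_force: 0.0
```

```bash
python3 - <<'E'
from h import *
im=env.read_camera('top');s=env.read_camera('side')
b=lambda i:np.clip(i[:,:,::-1]*1.5,0,255).astype(np.uint8)
a=np.hstack([cv2.resize(im[150:300,100:200],(400,600)),cv2.resize(im[150:300,330:430],(400,600))])
cv2.imwrite('pics/f1.png',b(a));cv2.imwrite('pics/f2.png',b(cv2.resize(s,(800,600))))
for n,f,q,z in (('case',rect,((104,80,40),(120,255,255),(156,200),35),.049),('yel',rect,((18,150,70),(30,255,255),(156,200),45),.004),('cave',rect,((2,130,25),(18,255,255),(381,186),35),.049),('jar lid',disc,((15,5,100),(32,50,255),(382,262),14),.059),('air',disc,((0,0,0),(179,255,38),(147,266),16),.034)):
    try: print(n,f('top',seg(im,*q),z))
    except Exception as e: print(n,'none')
E
```

```text
case (array([561.2, 282.8]), array([98.9, 59.6]), -75.2)
yel (array([562.5, 283.8]), array([119.8,  84.5]), -76.0)
cave (array([ 582.5, -304.4]), array([99.6, 58. ]), -83.9)
jar lid (array([ 383.6, -291.9]), array([48.8, 60.5]))
air (array([391.7, 307. ]), array([28.8, 34.9]))
```

View pics/f1.png

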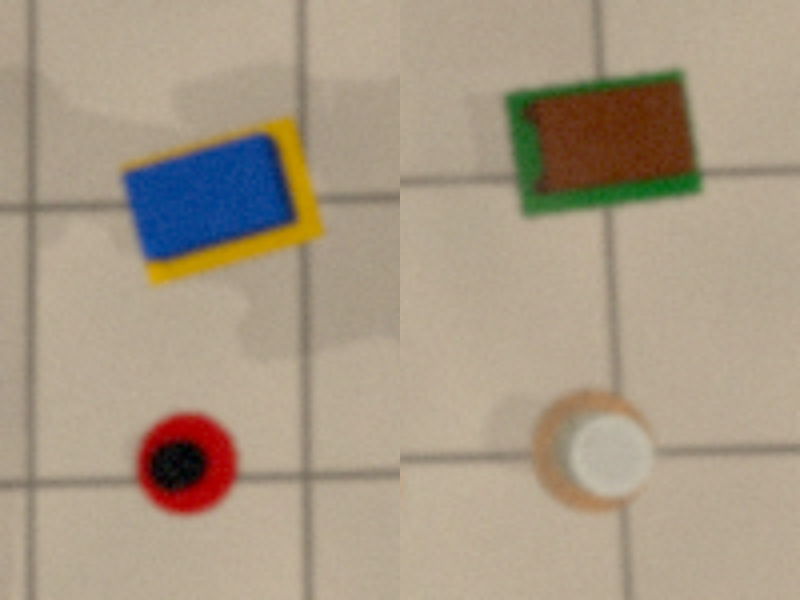

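View pics/f2.png

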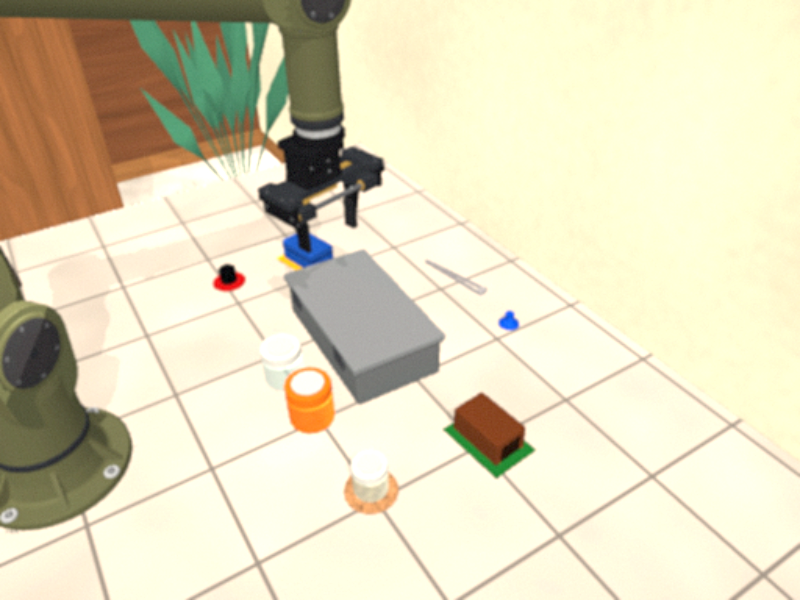

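The top crops show the case (210,198), airstone (180,465), cave (610,138) and jar (608,455) all centred on their places. The side view shows everything upright, the lid bare, and the cup and tweezer where they were. Measured offsets are about 5 mm or less, so I'm handing in.

```bash
python3 -c "
from cell import env
print(env.sign_off())"
```

```text
the job is handed in; nothing more can be done
None
```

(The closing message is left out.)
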